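Open the empty towel dispenser with its service key

ROBOT

A 7-joint arm with a two-finger parallel gripper is mounted at the origin on a cart in front of the work surface, level with it; the furniture and walls round the work are solid. World frame = base frame: x ahead of the robot, y to its left, z up, the work surface at z = 0. Lengths are in m, angles in rad, forces in N, time in s.
With the tool pointing down it reaches from about 0.425 to 0.925 m from the base axis. Payload 6.8 kg.
Tool frame: the origin (TCP) lies midway between the tips of the shut fingers; the grasp point (between the pads) lies 19 mm behind it (manip.hold_point_z is the distance from the TCP to the grasp point, in m); z points along the fingers, y is the direction in which the jaws open and shut (so a half turn about z gives the same grasp; the last joint's range is limited). The gripper opens to 88 mm and grips with 3 to 60 N. Pads are 20 mm wide; open, the fingers measure 115 mm over their backs; the gripper's body (75 mm by 178 mm) begins 61 mm behind the grasp point.
Start: joints at [-1.383, 0.477, 0.022, 1.555, -0.011, 1.109, -0.083], TCP at [0.197, 0.646, 0.223] pointing down, gripper open.
Joint ranges: [-2.96, 2.96], [-0.34, 2.1], [-1.41, 1.46], [0.24, 2.44], [-1.37, 4.51], [0.17, 1.92], [-2.96, 2.96]. Speed limits (rad/s): [2.39, 2.39, 3.14, 3.14, 3.14, 3.14, 3.14].

INTERFACE

Orientations are given as a rotation vector (axis times angle).
In Python, from bench import manip gives the robot as it stands. The module is installed in compiled form; this text tells all that it offers.
- The arm moves only by the shell command python3 -m inch 'ROWS'. ROWS is JSON, a list of rows, each a list of 3 entries, a list of its own where there are three numbers: the closure, from -1 (fully open) to 1 (shut), so that 0 is half open, then the shift along the tool's x, y, z in mm, then the turn, a rotation vector about the tool's x, y, z in degrees. A call has 1 to 20 rows; each row is the pose to reach, as a shift and turn from the pose commanded when the call began, along the tool's axes at that moment; what a row does not reach only later rows make up. A row lasts 1/10 s, in which the tool goes at most 50 mm and 8.59 degrees, less where a joint would pass 70% of its speed; a pose out of reach is approached as far as the arm can. A call with a gripper value outside its range is refused whole. The fingers move at their own pace and stop on an object; the grip force is fixed at half the most. Time passes only in rows, so rows that repeat a pose let the fingers close. It gives the time, the measured TCP pose, the force and the opening at its end, in the units of the state.
- manip.state(): the state, without advancing time (a new reading comes with each control period).
- manip.capture(name): name is "side" or "top"; returns a dict with "color" (384x512x3 uint8, red, green, blue), "depth" (384x512 float32, m along the optical axis (not along the pixel's ray), 0 where there is no reading), "fx", "fy", "cx", "cy" (pixels), "pose" (4x4, takes a point from camera to world coordinates). Camera axes: x right, y up, looking along -z (the intrinsics and any distortion apply to the point x, -y, -z); pixel columns grow to the right and rows downward; lengths in m; the calibration is good to about 2 mm. A picture is of the moment at which its call begins.
- manip.job_done(): hands the job in, once; it reports no verdict.
The state is a dict: "t": time; "joints": joint angles; "qvel": joint speeds; "joint_torque": joint torques, N m; "tcp_pos": TCP position; "ee_rot": TCP orientation; "ft_force": force on the tool from outside, world axes, zero at the start; "moment": the same for the moment, N m; "grip_width": finger opening in m.
Only numpy, scipy, OpenCV 4.12 (cv2) and the standard library are available. Lean on these libraries where they do the work, as an engineer would, in place of code of your own. Each camera call takes 0.05 s, during which the arm holds its last target.

TASK

The hand-towel dispenser beside the sink has run empty and must be opened for refilling. Take its service key, feel with its rod for the window to the hidden catch behind the slot in the front and press the catch gently through it, without forcing anything, until the lid springs ajar; then swing the lid right over so that it stays open, and lay the key back down on the worktop in front of the dispenser. Leave the glass, the salt shaker and the honey jar where they stand.

Things in the scene. Friction and masses are not known exactly. Their poses are not given: they have to be found in the camera images.
- dispenser: White countertop towel dispenser with grey lid, fixed: 130 deep (x), 250 wide (y), 116 mm high when shut. Origin: centre of underside. Front face at x = -65 mm faces the robot; x points to its back, y to its left (seen from the robot), z up. Front wall 3 mm thick, top at 108 mm. Its plastic breaks if key or robot press on it with over 20 N.
- slot (a point): Centre of the key slot on the outer front face, 62 mm above the worktop. The slot is level, 64 mm long (y) and 10 mm high, with a grey frame; a light black dust flap (hinged above, pushed inward by the rod with next to no force) closes it and hides what lies behind.
- guard (a point): Point on the front of the rigid guard plate behind the slot, 20 mm behind the outer face, at the slot's middle. The plate blocks the rod along the whole slot but for one window, 11 mm wide (y), 22 high, whose middle lies up to 18 mm left or right of this point, different in each unit and not to be seen. Behind the window is the catch's tab.
- catch_zone (a point): Point 29 mm behind the outer face at the slot's middle. The tab (10 wide, 18 mm high) stands square behind the window, its front 24 to 34 mm behind the outer face, different in each unit. Pushed straight in it resists with about 3 N at first, 7.5 N at the end; the lid is freed after about 5 mm, a hard stop comes at 7.5 mm. It springs back when let go.
- lid (a joint): Lid angle: 0 shut, grows as it opens, 1.9 = stop, leaning back. Once freed, a spring pin kicks it ajar to about 0.45 rad, where it rests loosely. From there it swings up easily (under 2 N at the front edge), falls back to that angle if let go before upright (about 1.6), and past 1.65 stays open by its own weight.
- lid_hinge (a point): Middle of the lid's hinge line (along the dispenser's y), 58 mm behind the dispenser's origin, 109 mm above the worktop. The lid is a plate 7 mm thick, its flat underside on the hinge line. Its towel opening spans 14 to 56 mm in front of the hinge and 65 mm either side of the middle; elsewhere it is solid.
- lid_edge (a point): Middle of the lid's front edge, at its underside, 127 mm in front of the hinge line. A lip hangs 7 mm below the whole edge. Under the middle of the front part hangs the catch's keeper, 70 mm wide and 23 mm deep; the underside is free to either side of it.
- key: Service key, about 65 to 105 g, lying on the worktop on its handle. Blue flat-sided handle 64 mm long (x), 24 mm wide (y), 26 mm high (z) with a black collar, and a straight round steel rod 6 mm in diameter that sticks out 80 mm along +x from the handle's front end, at half the handle's height. Origin at the centre of the handle's underside; x points along the rod to its tip, z up.
- key_tip (a point): End of the key's rod, on its axis, 112 mm ahead of the middle of the handle and 13 mm above the handle's underside.
- key_grip (a point): Middle of the key's handle, 13 mm above its underside.
- tumbler: Clear drinking glass, 81 mm in diameter and 93 mm high, standing loose to the left of the dispenser. Origin at the centre of its underside. Bystander.
- salt_shaker: Glass salt shaker with a metal top, 44 mm in diameter and 90 mm high, standing loose to the right of the dispenser. Origin at the centre of its underside. Bystander.
- honey: Honey jar with a dark lid, 65 mm in diameter and 86 mm high, standing loose on the right in front of the sink's edge. Origin at the centre of its underside. Bystander.

How it is judged:
On the way, in this order (a step that is already met when the one before it is completed fails the run):
1. the catch is pressed with the key's rod through the slot and the lid springs ajar (over 0.2 rad) while the rod's tip is still inside the front wall (value of joint lid between 0.2 and 0.9 rad and x of key_tip in the frame of dispenser above -0.062 m and z of key_tip in the frame of dispenser below 0.08 m), for 0.05 s.
2. the lid is swung over past upright (over 1.65 rad) (value of joint lid above 1.65 rad), for 0.2 s.
At the end, for the whole second after the job is handed in: The lid stands open past upright (over 1.65 rad) and at rest; the key lies still on the worktop in front of the dispenser (middle of the handle under 20 mm and tip under 30 mm high, handle's middle more than 85 mm in front of the dispenser's middle, tip outside the front wall) (value of joint lid above 1.65 rad and velocity of joint lid below 0.1 rad/s and height (world z) of key_grip below 0.02 m and height (world z) of key_tip below 0.03 m and x of key in the frame of dispenser below -0.085 m and x of key_tip in the frame of dispenser below -0.062 m and linear speed of key below 0.03 m/s); the robot touches nothing.
It fails at once if the key presses on any part of the dispenser with more than 20 N (contact force between key and dispenser above 20 N).
It fails at once if the robot presses on any part of the dispenser with more than 20 N (contact force between any of the arm, the fingers and dispenser above 20 N).
It fails at once if the glass, the salt shaker or the honey jar is moved by more than 25 mm or tipped (distance of any of tumbler, salt_shaker, honey from where it was at the start of the episode above 0.025 m or angle between any of tumbler, salt_shaker, honey's own z axis and vertical above 0.3 rad).
It also fails if it takes over 72 s, if anything falls off the work surface, if the arm or the gripper's body presses on something with over 40 N, if the wrist force passes 120 N, or if a joint passes its speed limit or range.

## Working session

There is one attempt and no reset: what is moved stays moved. The work goes in short steps, Python scripts to look and compute and a shell command to move; the robot and the scene stay as the last step left them, time stands still between calls to the robot, and variables do not carry over. Pictures are saved under pics/ and viewed, and the job is handed in when it is done.

```bash
mkdir -p pics; cat > h.py <<'E'
import numpy as np, cv2
from bench import manip
from scipy.spatial.transform import Rotation as R
def snap(cam,fn):
    c=manip.capture(cam); cv2.imwrite('pics/'+fn,c['color'][:,:,::-1]); np.savez('pics/'+fn[:-4]+'.npz',**c); return c
def pts(c):
    d=c['depth']; v,u=np.mgrid[0:d.shape[0],0:d.shape[1]]
    p=np.stack([(u-c['cx'])/c['fx']*d,-(v-c['cy'])/c['fy']*d,-d],-1)
    T=c['pose']; return p@T[:3,:3].T+T[:3,3]
E
python3 - <<'E'
from h import *
for n in('side','top'):
    c=snap(n,n+'0.png'); print(n,c['pose'].round(3).tolist(),c['fx'],c['cx'],c['cy'],c.keys())
print(manip.state(), manip.hold_point_z)
E
```

```text
side [[-1.0, 0.018, 0.012, 0.588], [-0.002, -0.655, 0.756, 0.697], [0.021, 0.755, 0.655, 0.772], [0.0, 0.0, 0.0, 1.0]] 405.8401669983682 252.4060382419437 193.2628277761271 dict_keys(['color', 'depth', 'fx', 'fy', 'cx', 'cy', 'pose'])
top [[0.024, 0.999, -0.041, 0.516], [-0.999, 0.025, 0.024, -0.047], [0.025, 0.041, 0.999, 1.124], [0.0, 0.0, 0.0, 1.0]] 436.0398678028129 267.63151947487165 190.82785750327358 dict_keys(['color', 'depth', 'fx', 'fy', 'cx', 'cy', 'pose'])
{'t': 0.1, 'joints': array([-1.38312373,  0.47768415,  0.02234992,  1.55631612, -0.01149827,
        1.10934772, -0.08306649]), 'qvel': array([ 0.00041003, -0.00362258,  0.00027259, -0.00220348,  0.00099084,
       -0.00012422,  0.00125947]), 'joint_torque': array([ 3.42880783e-03, -5.84093893e+01,  1.53963380e+00, -2.73316669e+01,
       -5.42081532e-02,  1.30696432e-02,  2.15161879e-05]), 'tcp_pos': array([0.19660578, 0.64516526, 0.22181683]), 'ee_rot': array([-4.62814330e-01, -3.10719431e+00,  2.54891067e-03]), 'ft_force': array([-0.57582642, -0.02820467, -0.57659372]), 'moment': array([ 0.06446367,  0.01070056, -0.01359932]), 'grip_width': 0.08785284106190906} 0.0187
```

View pics/side0.png

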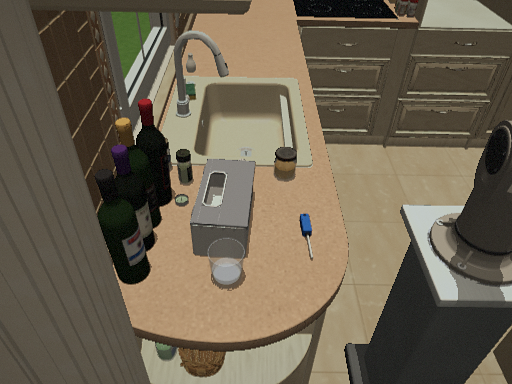

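View pics/top0.png

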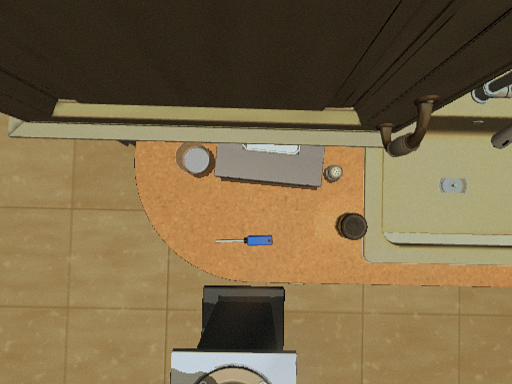

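Side view: the dispenser is near (225,205), with the glass at (226,262), shaker at (184,165), jar at (286,161) and key at (307,235). Top view: the key is at (245,240) with its rod pointing image left (+y), and a wall cabinet covers the rear of the dispenser.

```bash
python3 - <<'E'
from h import *
c=dict(np.load('pics/top0.npz'));P=pts(c)
s=dict(np.load('pics/side0.npz'));Q=pts(s)
for n,(u,v) in dict(cab=(200,60),cabedge=(200,112),rail=(200,132),counter=(200,220),lidL=(225,160),lidR=(318,170),salt=(334,173),honey=(352,226),tum=(196,160)).items(): print(n,P[v,u].round(3))
hsv=cv2.cvtColor(c['color'],cv2.COLOR_RGB2HSV)
m=(hsv[...,0]>100)&(hsv[...,0]<125)&(hsv[...,1]>120)&(P[...,2]<.1)&(P[...,2]>0.01)
print('key blue',m.sum(),np.median(P[m],0),P[m].mean(0)); 
r=cv2.minAreaRect(P[m][:,:2].astype(np.float32)*1000);print(r)
print([ (u,P[240,u].round(3).tolist()) for u in range(214,248,4)])
# rod points
m2=(P[...,2]>0.008)&(P[...,2]<.04);m2[:,:210]=0;m2[:,290:]=0;m2[:225]=0;m2[255:]=0
p=P[m2];r=cv2.minAreaRect(p[:,:2].astype(np.float32)*1000);print('key all',r,p.min(0),p.max(0))
vx=cv2.fitLine(p[:,:2].astype(np.float32),cv2.DIST_HUBER,0,.01,.01).ravel();print(vx)
# dispenser from both
for nm,X in(('top',P),('side',Q)):
    m=(X[...,2]>.10)&(X[...,2]<.13)&(X[...,0]>.45)&(X[...,0]<.95)&(abs(X[...,1]+.03)<.25)
    k=cv2.morphologyEx(m.astype(np.uint8),cv2.MORPH_OPEN,np.ones((5,5)))
    p=X[k>0];r=cv2.minAreaRect(p[:,:2].astype(np.float32)*1000);print(nm,len(p),r,cv2.boxPoints(r).tolist(),np.median(p[:,2]))
E
```

```text
cab [ 0.6   -0.013  0.875]
cabedge [0.605 0.008 0.716]
rail [0.596 0.015 0.659]
counter [0.483 0.097 0.   ]
lidL [0.626 0.028 0.118]
lidR [ 0.608 -0.188  0.119]
salt [ 0.605 -0.23   0.088]
honey [ 0.479 -0.276  0.086]
tum [0.633 0.107 0.032]
key blue 204 [ 0.43671812 -0.05311243  0.0251883 ] [ 0.43680861 -0.05370916  0.02519376]
((436.73663330078125, -55.5029296875), (20.400747299194336, 60.35457229614258), 1.4124962091445923)
[(214, [0.432, 0.06, -0.004]), (218, [0.434, 0.048, 0.015]), (222, [0.434, 0.038, 0.015]), (226, [0.434, 0.028, 0.015]), (230, [0.435, 0.018, 0.017]), (234, [0.435, 0.007, 0.019]), (238, [0.435, -0.003, 0.017]), (242, [0.435, -0.013, 0.015]), (246, [0.436, -0.023, 0.023])]
key all ((437.17510986328125, -14.922172546386719), (23.043502807617188, 142.01950073242188), 0.9977595210075378) [ 0.42588193 -0.08612179  0.00960859] [0.44988147 0.05602834 0.03033463]
[ 0.05158752 -0.9986685   0.4369257  -0.03879232]
top 3632 ((626.240234375, -73.5389404296875), (250.28408813476562, 92.81725311279297), 86.0544662475586) [[571.330810546875, -195.19110107421875], [663.9281005859375, -201.5776824951172], [681.149658203125, 48.11322021484375], [588.5523681640625, 54.49980163574219]] 0.11607593493274493
side 3946 ((710.6439819335938, -45.14129638671875), (410.4227294921875, 275.4892272949219), 80.31180572509766) [[540.3296508789062, -224.2454376220703], [811.8898315429688, -270.60650634765625], [880.9583129882812, 133.9628448486328], [609.3981323242188, 180.32391357421875]] 0.1153595779767248
```

```bash
python3 - <<'E'
from h import *
for n,(a,b,cc,d) in dict(side=(100,220,130,300),top=(130,280,170,390)).items():
    c=cv2.imread(f'pics/{n}0.png')[a:b,cc:d] if n=='top' else cv2.imread('pics/side0.png')[120:300,150:340]
    cv2.imwrite(f'pics/{n}0z.png',cv2.resize(c,None,fx=3,fy=3,interpolation=cv2.INTER_CUBIC))
E
```

```text
(no output)
```

View pics/side0z.png

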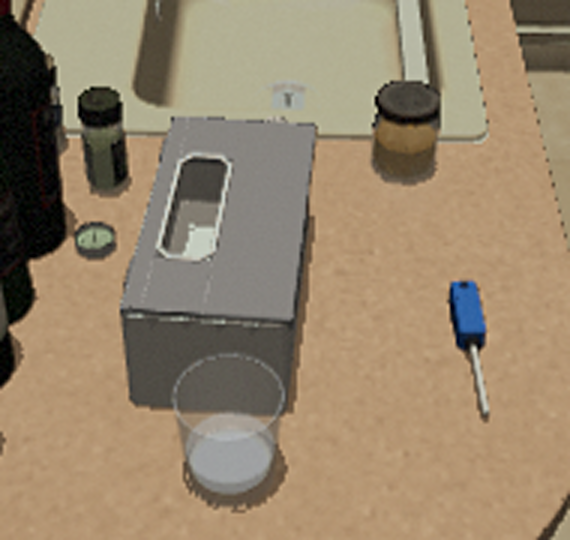

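```bash
cat >> h.py <<'E'
def plan(pos,yaw_y,s=None):
    "shift(mm)/turn(deg) in tool axes to reach TCP pos with tool down, tool y at angle yaw_y (deg)"
    s=s or manip.state(); R0=R.from_rotvec(s['ee_rot']); a=np.radians(yaw_y)
    y=np.array([np.cos(a),np.sin(a),0]);z=np.array([0,0,-1.]);x=np.cross(y,z)
    Rt=R.from_matrix(np.stack([x,y,z],1))
    print('shift',(R0.inv().apply(np.array(pos)-s['tcp_pos'])*1000).round(1),'turn',np.degrees((R0.inv()*Rt).as_rotvec()).round(2))
E
python3 - <<'E'
from h import *
s=dict(np.load('pics/side0.npz'));Q=pts(s);c=dict(np.load('pics/top0.npz'));P=pts(c)
m=(Q[...,2]>.105)&(Q[...,2]<.13)&(Q[...,0]>.5)&(Q[...,0]<.75)&(Q[...,1]<.1)&(Q[...,1]>-.24)
n,l,st,ce=cv2.connectedComponentsWithStats(m.astype(np.uint8));i=1+np.argmax(st[1:,4]);p=Q[l==i]
r=cv2.minAreaRect(p[:,:2].astype(np.float32)*1000);print('side lid',len(p),cv2.boxPoints(r).round(1).tolist(),r)
m=(P[...,2]>.105)&(P[...,2]<.13)&(P[...,0]>.5)
for y in(-.18,-.12,-.06,0,.04):
  for nm,X in(('top',P),('side',Q)):
    q=(X[...,2]>.108)&(X[...,2]<.125)&(abs(X[...,1]-y)<.004)&(X[...,0]>.5)&(X[...,0]<.75);print(nm,y,np.sort(X[q][:,0])[[0,2,-3,-1]].round(4))
# cabinet bottom
q=(P[...,2]>.5)&(P[...,0]>.45);print('cab',P[q].min(0),np.percentile(P[q],1,axis=0))
s=manip.state();print(R.from_rotvec(s['ee_rot']).as_matrix().round(4))
plan((.45,.3,.22),35);plan((.437,-.054,.1),2.96)
E
```

```text
side lid 3190 [[568.2000122070312, -197.1999969482422], [702.5, -207.60000610351562], [722.2000122070312, 46.29999923706055], [587.9000244140625, 56.79999923706055]] ((645.1966552734375, -75.43806457519531), (254.7571258544922, 134.67381286621094), 85.5594711303711)
top -0.18 [0.5732 0.5735 0.6641 0.6644]
side -0.18 [0.5721 0.5748 0.6957 0.7013]
top -0.12 [0.5765 0.5766 0.6483 0.6487]
side -0.12 [0.5745 0.5746 0.7032 0.7057]
top -0.06 [0.5818 0.5819 0.6515 0.6538]
side -0.06 [0.5794 0.5819 0.7077 0.7105]
top 0 [0.5854 0.5873 0.664  0.6656]
side 0 [0.5839 0.5839 0.7159 0.7185]
top 0.04 [0.5887 0.589  0.6654 0.6654]
side 0.04 [0.5881 0.5904 0.7178 0.7182]
cab [ 0.51555255 -0.21734194  0.65041225] [ 0.51555255 -0.18683983  0.65688362]
[[-9.566e-01  2.914e-01 -4.000e-04]
 [ 2.914e-01  9.566e-01 -1.600e-03]
 [-1.000e-04 -1.600e-03 -1.000e+00]]
shift [-343.  -256.3    2.3] turn [-0.09  0.04 38.06]
shift [-433.7 -598.6  122.8] turn [-8.00e-02  6.00e-02  7.01e+01]
```

```bash
python3 -m inch '[[-0.4,[-60,-45,0],[0,0,7]],[-0.4,[-100,-75,0],[0,0,14]],[-0.4,[-140,-105,0],[0,0,21]],[-0.4,[-180,-135,0],[0,0,28]],[-0.4,[-220,-165,0],[0,0,33]],[-0.4,[-260,-195,0],[0,0,38]],[-0.4,[-300,-225,0],[0,0,38]],[-0.4,[-343,-256,0],[0,0,38]],[-0.4,[-380,-370,0],[0,0,50]],[-0.4,[-400,-450,0],[0,0,60]],[-0.4,[-420,-530,60],[0,0,70]],[-0.4,[-434,-599,123],[0,0,70]],[-0.4,[-434,-599,123],[0,0,70]],[-0.4,[-434,-599,123],[0,0,70]],[-0.4,[-434,-599,123],[0,0,70]],[-0.4,[-434,-599,123],[0,0,70]]]'
python3 - <<'E'
from h import *
s=manip.state();print(s['t'],s['tcp_pos'],s['joints'].round(3));plan((.437,-.055,.004),2.96);
snap('top','top1.png');snap('side','side1.png')
E
```

```text
t: 1.7
tcp_pos: [0.437, -0.0515, 0.1008]
ee_rot: [2.16, 2.28, 0.001]
ft_force: [1.0, 0.2, 0.1]
grip_width: 0.0617
1.7 [ 0.43700059 -0.0515349   0.10075619] [-0.47   0.298  0.523  2.236 -0.242  0.66   0.28 ]
shift [-3.5 -0.2 96.8] turn [ 0.03 -0.    0.14]
```

View pics/side1.png

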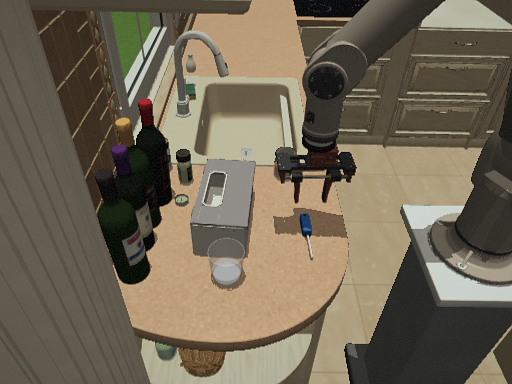

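```bash
python3 -m inch '[[-0.4,[-3.5,0,40],[0,0,0]],[-0.4,[-3.5,0,70],[0,0,0]],[-0.4,[-3.5,0,88],[0,0,0]],[-0.4,[-3.5,0,95],[0,0,0]],[-0.4,[-3.5,0,96.8],[0,0,0]],[-0.4,[-3.5,0,96.8],[0,0,0]]]'; python3 -c "
from h import *
snap('side','side2.png')"
```

```text
t: 2.4
tcp_pos: [0.4381, -0.0533, 0.0051]
ee_rot: [2.161, 2.28, 0.001]
ft_force: [0.2, -0.1, 0.4]
grip_width: 0.0614
```

View pics/side2.png

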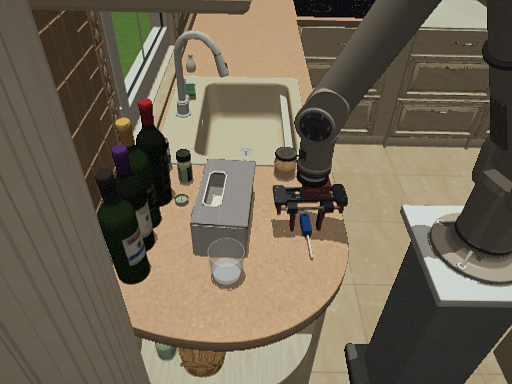

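The fingers straddle the blue handle at (306,224), and the rod is free towards (311,255). I'll close.

```bash
python3 -m inch '[[0.2,[0,0,0],[0,0,0]],[0.4,[0,0,0],[0,0,0]],[0.6,[0,0,0],[0,0,0]],[0.8,[0,0,0],[0,0,0]],[1,[0,0,0],[0,0,0]],[1,[0,0,0],[0,0,0]],[1,[0,0,0],[0,0,0]]]';python3 - <<'E'
from h import *
s=manip.state();print(s['tcp_pos'],s['grip_width'],s['ft_force'])
E
```

```text
t: 3.15
tcp_pos: [0.4375, -0.0535, 0.0047]
ee_rot: [-2.162, -2.28, -0.0]
ft_force: [-1.5, 0.9, 3.6]
grip_width: 0.0239
[ 0.43754551 -0.05354369  0.00471474] 0.023869231294691592 [-1.52728456  0.92187718  3.6058663 ]
```

```bash
python3 -m inch '[[1,[0,0,-25],[0,0,0]],[1,[0,0,-49],[0,0,8]],[1,[0,0,-49],[0,0,16]],[1,[0,0,-49],[0,0,24]],[1,[0,0,-49],[0,0,32]],[1,[0,0,-49],[0,0,40]],[1,[0,0,-49],[0,0,48]],[1,[0,0,-49],[0,0,56]],[1,[0,0,-49],[0,0,64]],[1,[0,0,-49],[0,0,72]],[1,[0,0,-49],[0,0,80]],[1,[0,0,-49],[0,0,88]],[1,[0,0,-49],[0,0,96]],[1,[0,0,-49],[0,0,97]],[1,[0,0,-49],[0,0,97]],[1,[0,0,-49],[0,0,97]]]'
python3 - <<'E'
from h import *
s=manip.state();print(s['t'],s['tcp_pos'],s['joints'].round(3),s['ft_force']);print(R.from_rotvec(s['ee_rot']).as_matrix().round(4))
snap('top','top3.png');snap('side','side3.png')
a=cv2.imread('pics/top3.png')[130:280,170:390];cv2.imwrite('pics/top3z.png',cv2.resize(a,None,fx=3,fy=3,interpolation=cv2.INTER_CUBIC))
a=cv2.imread('pics/side3.png')[130:300,160:360];cv2.imwrite('pics/side3z.png',cv2.resize(a,None,fx=3,fy=3,interpolation=cv2.INTER_CUBIC))
E
```

```text
t: 4.75
tcp_pos: [0.4375, -0.0535, 0.0536]
ee_rot: [-3.14, 0.104, 0.0]
ft_force: [0.8, -0.4, -1.5]
grip_width: 0.024
4.75 [ 0.43750817 -0.05352046  0.05358486] [-0.749  0.546  0.929  2.278 -0.748  0.658 -0.901] [ 0.83106337 -0.38799    -1.45493641]
[[ 9.978e-01 -6.620e-02 -1.000e-04]
 [-6.620e-02 -9.978e-01  0.000e+00]
 [-1.000e-04 -0.000e+00 -1.000e+00]]
```

View pics/top3z.png

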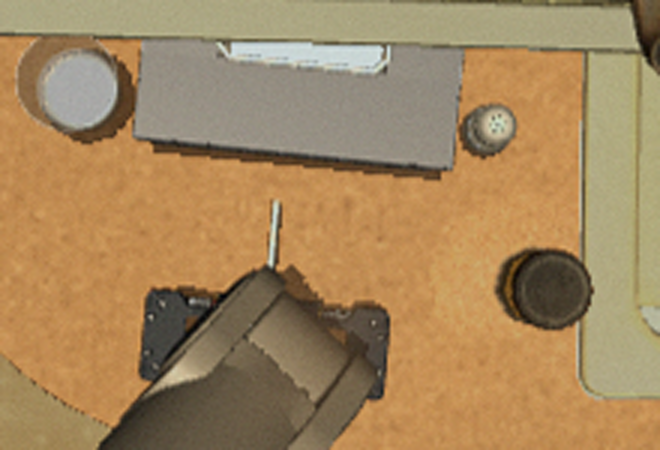

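View pics/side3z.png

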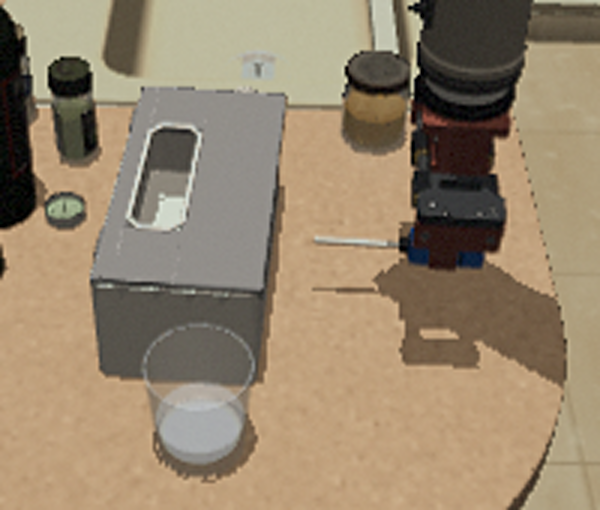

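The rod points at the front: its tip is at (278,200) in the top crop and (315,240) in the side crop. Next I'll measure it.

```bash
python3 - <<'E'
from h import *
for n in('top','side'):
    c=dict(np.load(f'pics/{n}3.npz'));P=pts(c)
    m=(P[...,2]>.045)&(P[...,2]<.085)&(P[...,0]>.475)&(P[...,0]<.565)&(abs(P[...,1]+.06)<.03)
    p=P[m];o=np.argsort(p[:,0]);print(n,len(p));print(p[o][::max(1,len(p)//14)].round(4).tolist(), p[o][-1])
    l=cv2.fitLine(p.astype(np.float32),cv2.DIST_HUBER,0,.01,.01).ravel();print(l)
    # slot: dark points on front face?
c=dict(np.load('pics/side3.npz'))
T=c['pose']
for nm,pt in(('predtip',(.4375+.111,-.0535-.0074,.062)),):
    q=np.linalg.inv(T)@np.r_[pt,1];print(nm,c['cx']+c['fx']*q[0]/-q[2],c['cy']-c['fy']*q[1]/-q[2])
E
```

```text
top 55
[[0.4928, -0.0563, 0.0678], [0.4975, -0.0538, 0.0607], [0.4999, -0.0538, 0.0583], [0.5024, -0.0537, 0.0647], [0.5048, -0.0536, 0.0639], [0.5073, -0.0535, 0.067], [0.5097, -0.0535, 0.0636], [0.5121, -0.0559, 0.0618], [0.5146, -0.0582, 0.0655], [0.5194, -0.0557, 0.0631], [0.5219, -0.058, 0.065], [0.5267, -0.0579, 0.0673], [0.5292, -0.0555, 0.061], [0.5316, -0.0578, 0.0664], [0.534, -0.0577, 0.0659], [0.5365, -0.0577, 0.0646], [0.5389, -0.06, 0.0663], [0.5437, -0.0575, 0.0655], [0.5463, -0.0599, 0.062]] [ 0.54631021 -0.05991486  0.0620418 ]
[ 0.99783313 -0.06309784  0.01864683  0.5189262  -0.05707804  0.06335476]
side 63
[[0.4766, -0.0526, 0.0612], [0.4816, -0.0532, 0.0606], [0.4845, -0.0505, 0.063], [0.4891, -0.0584, 0.0624], [0.4917, -0.0556, 0.0615], [0.4969, -0.0572, 0.0633], [0.5018, -0.0584, 0.0622], [0.5071, -0.0553, 0.0614], [0.512, -0.0591, 0.0612], [0.5174, -0.0558, 0.0642], [0.5224, -0.0551, 0.0613], [0.5274, -0.0557, 0.0606], [0.53, -0.0604, 0.0631], [0.5326, -0.0572, 0.0625], [0.5374, -0.0596, 0.0567], [0.5402, -0.0603, 0.063]] [ 0.54293531 -0.05441022  0.06493405]
[ 0.99755335 -0.06988958 -0.00164543  0.5101209  -0.055753    0.06255317]
predtip 262.7248283749278 209.0573971419321
```

```bash
python3 -m inch '[[1,[10,4,0],[0,0,0.3]],[1,[20,8,0],[0,0,0.3]],[1,[30,8,0],[0,0,0.3]],[1,[30,8,0],[0,0,0.3]],[1,[33,8,0],[0,0,0.3]],[1,[35,8,0],[0,0,0.3]],[1,[37,8,0],[0,0,0.3]],[1,[37,8,0],[0,0,0.3]]]'
python3 -m inch '[[1,[1,0,0],[0,0,0]],[1,[2,0,0],[0,0,0]],[1,[3,0,0],[0,0,0]],[1,[3,0,0],[0,0,0]]]'
python3 - <<'E'
from h import *
s=manip.state();print(s['t'],s['tcp_pos'],s['ft_force'],s['moment'])
snap('side','side4.png')
a=cv2.imread('pics/side4.png')[150:260,190:330];cv2.imwrite('pics/side4z.png',cv2.resize(a,None,fx=4,fy=4,interpolation=cv2.INTER_CUBIC))
E
```

```text
t: 5.65
tcp_pos: [0.4741, -0.064, 0.0536]
ee_rot: [-3.139, 0.116, -0.0]
ft_force: [-0.3, 0.4, -0.5]
grip_width: 0.0238
t: 6.05
tcp_pos: [0.4771, -0.0643, 0.0537]
ee_rot: [-3.139, 0.116, -0.0]
ft_force: [-0.5, 0.3, -0.3]
grip_width: 0.0235
6.05 [ 0.47708    -0.06426089  0.05366036] [-0.53688338  0.29280599 -0.32940723] [ 0.06731519  0.14927475 -0.03051333]
```

View pics/side4z.png

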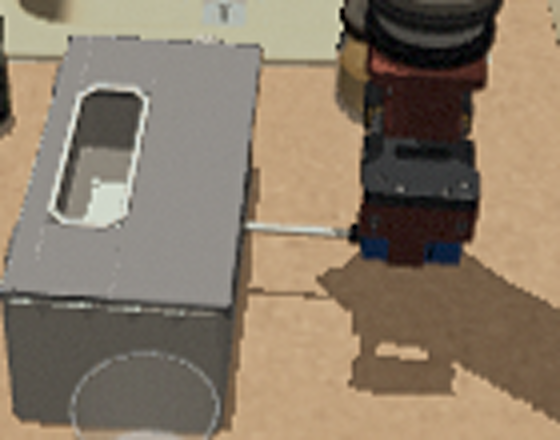

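No contact yet and the rod enters the slot around pixel (252,207). I'll go on to the guard.

```bash
python3 -m inch '[[1,[2,0,0],[0,0,0]],[1,[4,0,0],[0,0,0]],[1,[6,0,0],[0,0,0]],[1,[8,0,0],[0,0,0]],[1,[10,0,0],[0,0,0]],[1,[10,0,0],[0,0,0]]]'
for i in 1; do :; done
python3 -m inch '[[1,[1,0,0],[0,0,0]],[1,[2,0,0],[0,0,0]],[1,[2,0,0],[0,0,0]]]'
```

```text
t: 6.7
tcp_pos: [0.4873, -0.0651, 0.0536]
ee_rot: [3.139, -0.116, 0.001]
ft_force: [-0.1, -0.2, -2.0]
grip_width: 0.024
t: 7.0
tcp_pos: [0.4891, -0.0652, 0.0536]
ee_rot: [3.139, -0.116, 0.0]
ft_force: [-0.2, 0.6, -2.1]
grip_width: 0.0233
```

```bash
python3 -m inch '[[1,[1,0,0],[0,0,0]],[1,[1,0,0],[0,0,0]]]'; python3 -m inch '[[1,[1,0,0],[0,0,0]],[1,[1,0,0],[0,0,0]]]'
```

```text
t: 7.2
tcp_pos: [0.49, -0.0653, 0.0537]
ee_rot: [3.139, -0.116, 0.0]
ft_force: [-0.4, 0.1, -2.4]
grip_width: 0.0236
t: 7.4
tcp_pos: [0.4911, -0.0653, 0.0536]
ee_rot: [-3.139, 0.116, -0.0]
ft_force: [0.9, 0.1, -1.8]
grip_width: 0.0236
```

```bash
python3 -m inch '[[1,[1,0,0],[0,0,0]],[1,[1,0,0],[0,0,0]]]'; python3 -m inch '[[1,[1,0,0],[0,0,0]],[1,[1,0,0],[0,0,0]]]'
```

```text
t: 7.6
tcp_pos: [0.4921, -0.0654, 0.0537]
ee_rot: [3.139, -0.116, 0.0]
ft_force: [-0.6, 0.1, -1.1]
grip_width: 0.0239
t: 7.8
tcp_pos: [0.4931, -0.0655, 0.0537]
ee_rot: [3.139, -0.116, 0.0]
ft_force: [-0.4, 1.0, -1.9]
grip_width: 0.024
```

```bash
python3 -m inch '[[1,[1,0,0],[0,0,0]],[1,[1,0,0],[0,0,0]]]'; 
```

```text
t: 8.0
tcp_pos: [0.4941, -0.0656, 0.0537]
ee_rot: [3.139, -0.116, 0.0]
ft_force: [-0.3, -0.8, -1.5]
grip_width: 0.0238
```

```bash
python3 -m inch '[[1,[1,0,0],[0,0,0]],[1,[1,0,0],[0,0,0]]]'; python3 -m inch '[[1,[1,0,0],[0,0,0]],[1,[1,0,0],[0,0,0]]]' 
```

```text
t: 8.2
tcp_pos: [0.4951, -0.0656, 0.0537]
ee_rot: [3.139, -0.116, 0.0]
ft_force: [-0.5, -0.5, -1.7]
grip_width: 0.024
t: 8.4
tcp_pos: [0.4958, -0.0657, 0.0536]
ee_rot: [-3.139, 0.116, 0.0]
ft_force: [-0.7, 1.0, -0.8]
grip_width: 0.0239
```

```bash
python3 -m inch '[[1,[1,0,0],[0,0,0]],[1,[1,0,0],[0,0,0]]]'
```

```text
t: 8.6
tcp_pos: [0.497, -0.0656, 0.0536]
ee_rot: [-3.139, 0.116, 0.0]
ft_force: [0.3, 0.0, -2.0]
grip_width: 0.0241
```

```bash
python3 -m inch '[[1,[1,0,0],[0,0,0]],[1,[1,0,0],[0,0,0]]]';  python3 -c "
from h import *
snap('side','side5.png')
a=cv2.imread('pics/side5.png')[150:260,190:330];cv2.imwrite('pics/side5z.png',cv2.resize(a,None,fx=4,fy=4,interpolation=cv2.INTER_CUBIC))"
```

```text
t: 8.8
tcp_pos: [0.498, -0.0657, 0.0536]
ee_rot: [-3.139, 0.116, -0.0]
ft_force: [-0.0, 1.1, -1.1]
grip_width: 0.024
```

View pics/side5z.png

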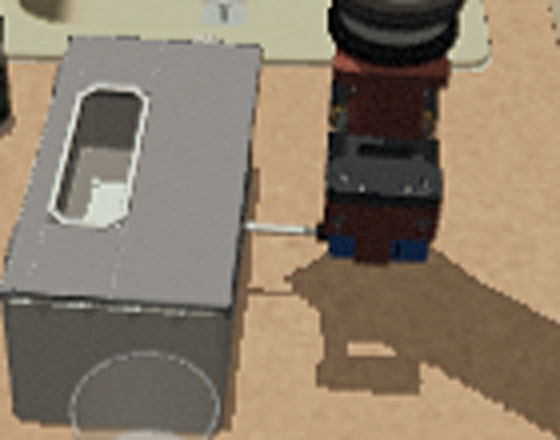

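The rod runs freely about 26 mm in, past the guard plane, so it is in the window. I'll continue to the tab.

```bash
python3 -m inch '[[1,[1,0,0],[0,0,0]],[1,[1,0,0],[0,0,0]]]';python3 -m inch '[[1,[1,0,0],[0,0,0]],[1,[1,0,0],[0,0,0]]]'
```

```text
t: 9.05
tcp_pos: [0.4989, -0.0658, 0.0536]
ee_rot: [-3.139, 0.116, 0.0]
ft_force: [-0.1, 0.9, -1.6]
grip_width: 0.0236
t: 9.25
tcp_pos: [0.4999, -0.0659, 0.0536]
ee_rot: [-3.139, 0.116, 0.0]
ft_force: [0.2, 1.3, -1.5]
grip_width: 0.0238
```

```bash
python3 -m inch '[[1,[1,0,0],[0,0,0]],[1,[1,0,0],[0,0,0]]]'
```

```text
t: 9.45
tcp_pos: [0.501, -0.066, 0.0536]
ee_rot: [-3.139, 0.116, -0.0]
ft_force: [-0.2, 1.5, -2.0]
grip_width: 0.024
```

```bash
python3 -m inch '[[1,[1,0,0],[0,0,0]],[1,[1,0,0],[0,0,0]]]'
```

```text
t: 9.65
tcp_pos: [0.502, -0.0661, 0.0536]
ee_rot: [-3.139, 0.116, -0.0]
ft_force: [-0.4, 0.9, -2.5]
grip_width: 0.0235
```

```bash
python3 -m inch '[[1,[1,0,0],[0,0,0]],[1,[1,0,0],[0,0,0]]]'; python3 -m inch '[[1,[1,0,0],[0,0,0]],[1,[1,0,0],[0,0,0]]]'
```

```text
t: 9.85
tcp_pos: [0.5028, -0.0662, 0.0536]
ee_rot: [-3.139, 0.116, 0.0]
ft_force: [-1.0, 1.6, -0.5]
grip_width: 0.0235
t: 10.05
tcp_pos: [0.5031, -0.0662, 0.0535]
ee_rot: [-3.139, 0.117, 0.002]
ft_force: [-4.0, 2.4, 0.4]
grip_width: 0.024
```

```bash
python3 -m inch '[[1,[1,0,0],[0,0,0]],[1,[1,0,0],[0,0,0]]]'
```

```text
t: 10.25
tcp_pos: [0.504, -0.0663, 0.0534]
ee_rot: [-3.139, 0.117, 0.002]
ft_force: [-4.2, 2.2, -0.4]
grip_width: 0.0242
```

```bash
python3 -m inch '[[1,[1,0,0],[0,0,0]],[1,[1,0,0],[0,0,0]]]'
```

```text
t: 10.45
tcp_pos: [0.505, -0.0664, 0.0534]
ee_rot: [-3.139, 0.117, 0.003]
ft_force: [-4.3, 2.1, 0.7]
grip_width: 0.0239
```

The tab is engaged: about 4 N, and it yields.

```bash
python3 -m inch '[[1,[1,0,0],[0,0,0]],[1,[2,0,0],[0,0,0]],[1,[2,0,0],[0,0,0]]]'
```

```text
t: 10.75
tcp_pos: [0.5066, -0.0665, 0.0534]
ee_rot: [-3.139, 0.117, 0.003]
ft_force: [-5.6, 2.2, 2.0]
grip_width: 0.0241
```

```bash
python3 -m inch '[[1,[1,0,0],[0,0,0]],[1,[1,0,0],[0,0,0]]]'
```

```text
t: 10.95
tcp_pos: [0.5074, -0.0665, 0.0533]
ee_rot: [-3.139, 0.117, 0.004]
ft_force: [-5.9, 2.6, 1.4]
grip_width: 0.024
```

```bash
python3 -m inch '[[1,[0.5,0,0],[0,0,0]],[1,[0.5,0,0],[0,0,0]]]'; python3 -c "
from h import *
c=snap('side','side6.png');print(manip.state()['t'])"
```

```text
t: 11.15
tcp_pos: [0.5078, -0.0665, 0.0533]
ee_rot: [-3.139, 0.117, 0.004]
ft_force: [-6.2, 2.1, 1.9]
grip_width: 0.0239
11.2
```

View pics/side6.png

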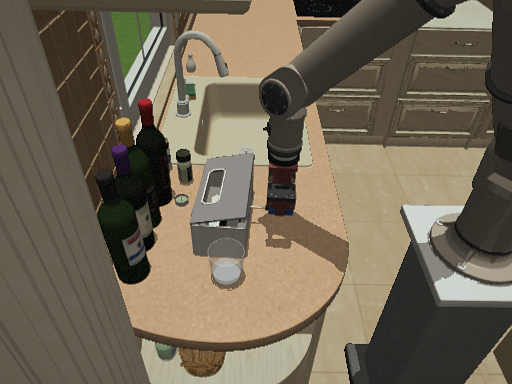

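The lid has sprung ajar: its front edge lifted at (225,218), with the rod still inside. I'll hold briefly and withdraw.

```bash
python3 -m inch '[[1,[0,0,0],[0,0,0]],[1,[0,0,0],[0,0,0]],[1,[-5,0,0],[0,0,0]],[1,[-15,0,0],[0,0,0]],[1,[-25,0,0],[0,0,0]],[1,[-40,0,0],[0,0,0]],[1,[-60,0,0],[0,0,0]],[1,[-75,0,0],[0,0,0]],[1,[-75,0,0],[0,0,0]]]'; python3 - <<'E'
from h import *
s=manip.state();print(s['t'],s['tcp_pos'],s['joints'].round(2))
c=snap('side','side7.png');P=pts(c)
a=c['color'][120:300,150:340][:,:,::-1];cv2.imwrite('pics/side7z.png',cv2.resize(a,None,fx=3,fy=3,interpolation=cv2.INTER_CUBIC))
yaw=np.radians(-4.1);ex=np.array([np.cos(yaw),np.sin(yaw),0]);ey=np.array([-np.sin(yaw),np.cos(yaw),0]);o=np.array([.648,-.0755,0])
D=np.stack([(P-o)@ex,(P-o)@ey,P[...,2]],-1)
for y in(-.1,-.05,0,.05,.1):
    m=(abs(D[...,1]-y)<.004)&(abs(D[...,0])<.08)&(D[...,2]>.11);p=D[m];i=np.argsort(p[:,0]);print(y,p[i][[0,1,-1]].round(3).tolist(),np.polyfit(p[:,0],p[:,2],1))
E
```

```text
t: 12.1
tcp_pos: [0.4323, -0.0614, 0.0537]
ee_rot: [-3.139, 0.119, 0.001]
ft_force: [-0.3, 0.4, -0.8]
grip_width: 0.0238
12.1 [ 0.43227239 -0.06135325  0.05365228] [-0.73  0.54  0.93  2.29 -0.75  0.65 -0.89]
-0.1 [[-0.064, -0.099, 0.11], [-0.058, -0.098, 0.163], [0.063, -0.096, 0.113]] [-0.45258321  0.14348527]
-0.05 [[-0.059, -0.05, 0.159], [-0.059, -0.053, 0.161], [0.063, -0.052, 0.113]] [-0.47992589  0.14401917]
0 [[-0.058, -0.0, 0.16], [-0.058, -0.001, 0.163], [0.063, -0.004, 0.113]] [-0.48332369  0.1448855 ]
0.05 [[-0.058, 0.053, 0.162], [-0.058, 0.053, 0.164], [0.064, 0.047, 0.111]] [-0.48224112  0.14494107]
0.1 [[-0.058, 0.102, 0.162], [-0.058, 0.101, 0.164], [0.064, 0.096, 0.114]] [-0.48112952  0.14468581]
```

View pics/side7z.png

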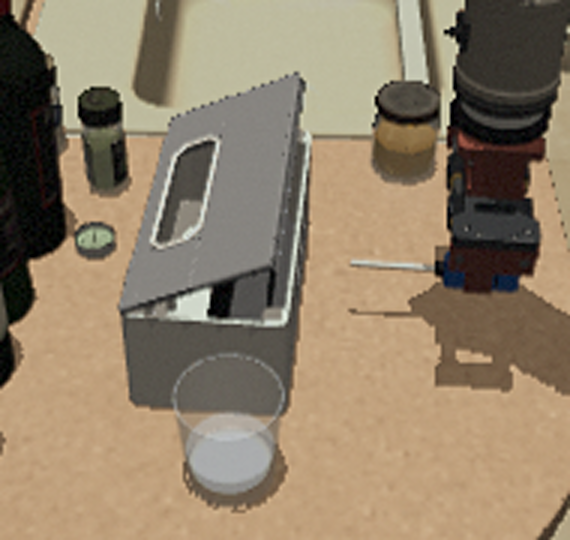

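```bash
python3 -m inch '[[1,[0,-20,-30],[0,0,0]],[1,[0,-50,-60],[0,0,0]],[1,[0,-80,-68],[0,0,0]],[1,[0,-80,-68],[0,0,0]],[1,[20,-80,-68],[0,0,0]],[1,[35,-80,-68],[0,0,0]],[1,[50,-80,-68],[0,0,0]],[1,[65,-80,-68],[0,0,0]],[1,[80,-80,-68],[0,0,0]],[1,[80,-80,-68],[0,0,0]]]'; python3 - <<'E'
from h import *
s=manip.state();print(s['t'],s['tcp_pos'],s['joints'].round(2))
c=snap('side','side8.png')
a=c['color'][120:300,150:340][:,:,::-1];cv2.imwrite('pics/side8z.png',cv2.resize(a,None,fx=3,fy=3,interpolation=cv2.INTER_CUBIC))
E
```

```text
t: 13.15
tcp_pos: [0.5226, 0.0116, 0.1218]
ee_rot: [3.138, -0.117, 0.004]
ft_force: [0.7, 0.1, 0.1]
grip_width: 0.0239
13.15 [0.52261531 0.01162406 0.12175886] [-0.92  0.57  1.05  2.06 -0.65  0.88 -1.15]
```

View pics/side8z.png

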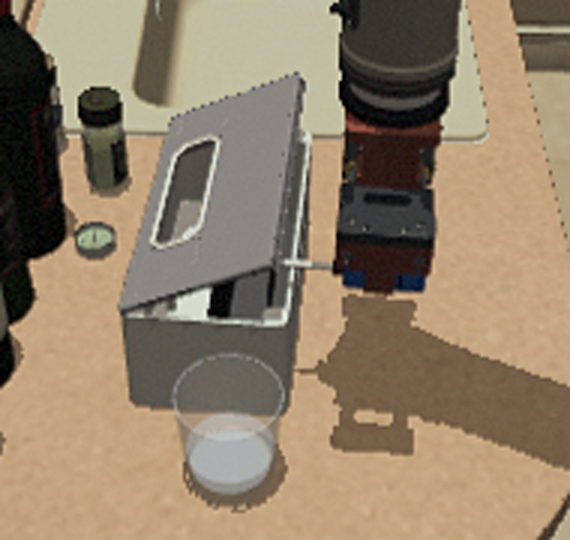

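The rod is under the lid's left part at crop (285,262), touching nothing. I'll lift gradually.

```bash
python3 -m inch '[[1,[0,0,-15],[0,0,0]],[1,[0,0,-25],[0,0,0]],[1,[4,0,-34],[0,0,0]],[1,[8,0,-43],[0,0,0]],[1,[12,0,-52],[0,0,0]],[1,[16,0,-61],[0,0,0]],[1,[20,0,-70],[0,0,0]],[1,[20,0,-70],[0,0,0]]]'; python3 - <<'E'
from h import *
s=manip.state();print(s['t'],s['tcp_pos'],s['joints'].round(2),s['moment'])
c=snap('side','side9.png')
a=c['color'][120:300,150:340][:,:,::-1];cv2.imwrite('pics/side9z.png',cv2.resize(a,None,fx=3,fy=3,interpolation=cv2.INTER_CUBIC))
E
```

```text
t: 14.0
tcp_pos: [0.5417, 0.0111, 0.193]
ee_rot: [-3.139, 0.116, -0.004]
ft_force: [0.1, 0.6, 0.0]
grip_width: 0.0237
14.0 [0.54166386 0.01107908 0.19301051] [-0.98  0.52  1.15  1.96 -0.55  1.03 -1.22] [-0.00682957  0.25378022  0.02095319]
```

View pics/side9z.png

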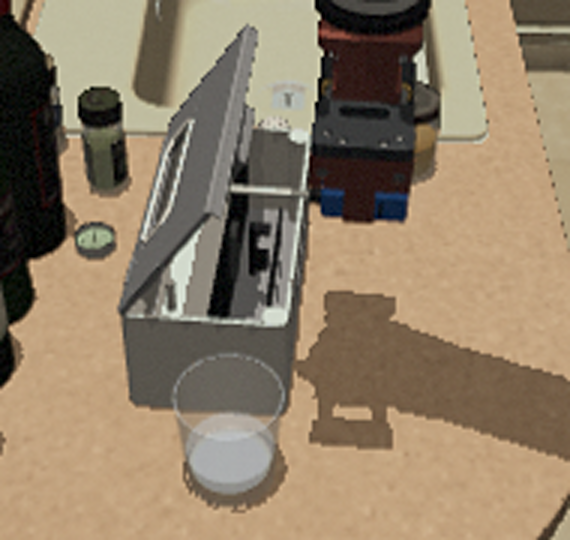

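The lid rises to about 1 rad on the rod tip at crop (232,190). I'll push on.

```bash
python3 -m inch '[[1,[8,0,-6],[0,0,0]],[1,[15,0,-12],[0,0,0]],[1,[25,0,-14],[0,0,0]],[1,[35,0,-15],[0,0,0]],[1,[45,0,-14],[0,0,0]],[1,[45,0,-14],[0,0,0]]]'; python3 - <<'E'
from h import *
s=manip.state();print(s['joints'].round(2))
E
python3 -m inch '[[1,[7,0,2],[0,0,0]],[1,[14,0,3],[0,0,0]],[1,[20,0,6],[0,0,0]],[1,[25,0,9],[0,0,0]],[1,[30,0,12],[0,0,0]],[1,[35,0,14],[0,0,0]],[1,[35,0,14],[0,0,0]],[1,[35,0,14],[0,0,0]]]'; python3 - <<'E'
from h import *
s=manip.state();print(s['t'],s['tcp_pos'],s['joints'].round(2),s['moment'])
c=snap('side','side10.png')
a=c['color'][60:300,120:400][:,:,::-1];cv2.imwrite('pics/side10z.png',cv2.resize(a,None,fx=2.4,fy=2.4,interpolation=cv2.INTER_CUBIC))
E
```

```text
t: 14.65
tcp_pos: [0.5865, 0.0077, 0.2054]
ee_rot: [3.139, -0.116, 0.001]
ft_force: [-0.3, -1.2, -0.8]
grip_width: 0.024
[-0.89  0.57  1.1   1.84 -0.58  1.09 -1.22]
t: 15.45
tcp_pos: [0.6199, 0.0051, 0.1916]
ee_rot: [3.139, -0.117, -0.0]
ft_force: [0.1, -0.5, -1.2]
grip_width: 0.0238
15.45 [0.61994135 0.00512803 0.19157059] [-0.82  0.64  1.05  1.77 -0.62  1.11 -1.2 ] [-0.01775247  0.24611207 -0.01996415]
```

View pics/side10z.png

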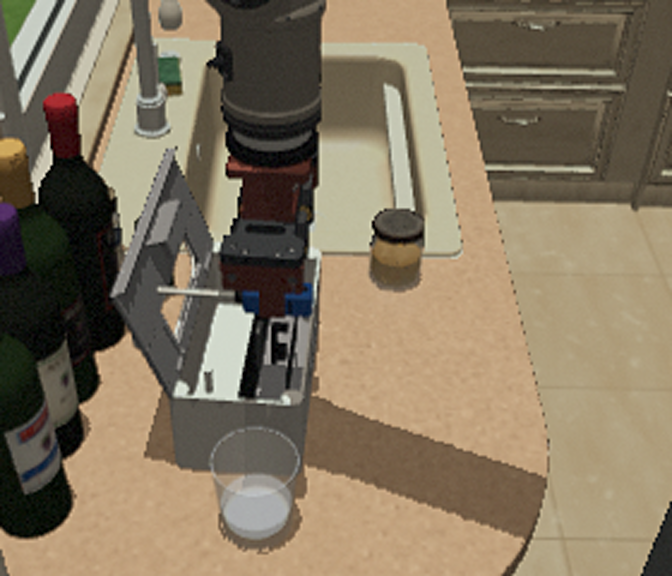

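The lid leans back past upright, with the rod tip at crop (160,290). I'll retract, then check that it stays.

```bash
python3 -m inch '[[1,[-20,0,0],[0,0,0]],[1,[-50,0,0],[0,0,0]],[1,[-90,0,0],[0,0,0]],[1,[-130,20,0],[0,0,0]],[1,[-165,45,0],[0,0,0]],[1,[-178,70,0],[0,0,0]],[1,[-178,70,0],[0,0,0]],[1,[-178,70,0],[0,0,0]],[1,[-178,70,0],[0,0,0]],[1,[-178,70,0],[0,0,0]]]'; python3 - <<'E'
from h import *
s=manip.state();print(s['t'],s['tcp_pos'],s['joints'].round(2),s['moment'])
c=snap('side','side11.png')
a=c['color'][60:300,120:400][:,:,::-1];cv2.imwrite('pics/side11z.png',cv2.resize(a,None,fx=2.4,fy=2.4,interpolation=cv2.INTER_CUBIC))
P=pts(c);yaw=np.radians(-4.1);ex=np.array([np.cos(yaw),np.sin(yaw),0]);ey=np.array([-np.sin(yaw),np.cos(yaw),0]);o=np.array([.648,-.0755,0])
D=np.stack([(P-o)@ex,(P-o)@ey,P[...,2]],-1)
for y in(-.1,.08,.1,.12):
    m=(abs(D[...,1]-y)<.006)&(D[...,0]>.03)&(D[...,0]<.14)&(D[...,2]>.12)&(D[...,2]<.25);p=D[m]
    if len(p)>5:print(y,len(p),np.polyfit(p[:,2],p[:,0],1),p[:,2].max())
E
```

```text
t: 16.5
tcp_pos: [0.438, -0.0508, 0.1917]
ee_rot: [3.139, -0.114, 0.001]
ft_force: [-0.7, 0.5, -1.3]
grip_width: 0.0236
16.5 [ 0.43803698 -0.05077735  0.19174518] [-1.12  0.33  1.34  2.17 -0.4   0.93 -1.19] [ 0.0341397   0.14413112 -0.0050858 ]
-0.1 79 [0.32914126 0.0216829 ] 0.23067852194901184
0.08 122 [0.33610046 0.0213768 ] 0.23140070444994099
0.1 131 [0.34935947 0.01832714] 0.2312176372351079
0.12 218 [0.33089252 0.02393667] 0.23067404034931105
```

View pics/side11z.png

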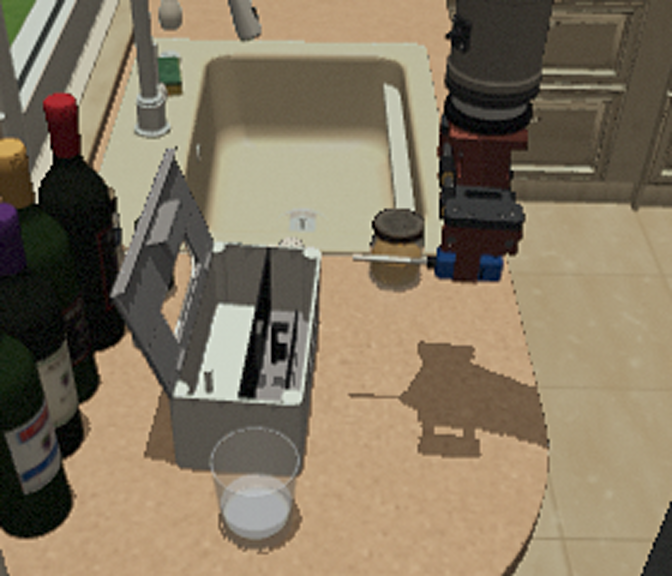

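The lid stays at about 1.89 rad. I'll lower the key.

```bash
python3 -m inch '[[1,[0,0,40],[0,0,0]],[1,[0,0,80],[0,0,0]],[1,[0,0,120],[0,0,0]],[1,[0,0,150],[0,0,0]],[1,[0,0,170],[0,0,0]],[1,[0,0,180],[0,0,0]],[1,[0,0,184],[0,0,0]],[1,[0,0,184],[0,0,0]]]'; python3 -m inch '[[1,[0,0,1],[0,0,0]],[1,[0,0,2],[0,0,0]],[1,[0,0,2],[0,0,0]]]'
```

```text
t: 17.35
tcp_pos: [0.4374, -0.0514, 0.0072]
ee_rot: [3.139, -0.116, -0.001]
ft_force: [-0.2, -0.2, -1.4]
grip_width: 0.0239
t: 17.65
tcp_pos: [0.4376, -0.0511, 0.006]
ee_rot: [-3.139, 0.116, -0.001]
ft_force: [0.0, 0.1, -0.7]
grip_width: 0.0239
```

```bash
python3 -m inch '[[1,[0,0,0.7],[0,0,0]],[1,[0,0,0.7],[0,0,0]],[0.4,[0,0,0.7],[0,0,0]],[0.2,[0,0,0.7],[0,0,0]],[0,[0,0,0.7],[0,0,0]],[-0.4,[0,0,0.7],[0,0,0]],[-0.4,[0,0,0.7],[0,0,0]],[-0.4,[0,0,0.7],[0,0,0]]]'; python3 -m inch '[[-0.4,[0,0,-20],[0,0,0]],[-0.4,[0,0,-50],[0,0,0]],[-0.4,[0,0,-90],[0,0,0]],[-0.4,[0,0,-130],[0,0,0]],[-0.4,[0,0,-150],[0,0,0]],[-0.4,[0,0,-150],[0,0,0]],[-0.4,[0,0,-150],[0,0,0]]]';python3 - <<'E'
from h import *
s=manip.state();print(s['t'],s['tcp_pos'],s['joints'].round(2),s['qvel'].round(3))
c=snap('side','side12.png');P=pts(c)
hsv=cv2.cvtColor(c['color'],cv2.COLOR_RGB2HSV)
m=(hsv[...,0]>100)&(hsv[...,0]<125)&(hsv[...,1]>150)&(P[...,2]<.1)&(P[...,0]<.55)
print(m.sum(),P[m].mean(0),P[m].max(0))
m=(P[...,2]>.008)&(P[...,2]<.04)&(P[...,0]>.49)&(P[...,0]<.575)&(abs(P[...,1]+.055)<.03);print('rod',P[m].min(0),P[m].max(0))
c=snap('top','top12.png')
E
```

```text
t: 18.45
tcp_pos: [0.4373, -0.0513, 0.0049]
ee_rot: [3.139, -0.116, -0.0]
ft_force: [-0.5, -1.1, -1.2]
grip_width: 0.0607
t: 19.15
tcp_pos: [0.4371, -0.0507, 0.1546]
ee_rot: [-3.139, 0.115, -0.0]
ft_force: [0.8, 0.2, 0.1]
grip_width: 0.0612
19.15 [ 0.43714531 -0.05074255  0.15459468] [-1.    0.37  1.2   2.21 -0.47  0.85 -1.14] [ 0.024  0.022 -0.026  0.017 -0.003 -0.002  0.001]
295 [ 0.38985597 -0.36311851  0.00746975] [ 0.47056911 -0.01566028  0.05422361]
rod [ 0.49071647 -0.06013609  0.00801816] [ 0.54340874 -0.05021705  0.01722122]
```

View pics/side12.png

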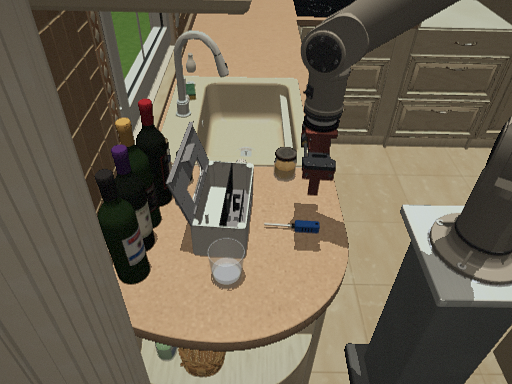

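View pics/top12.png

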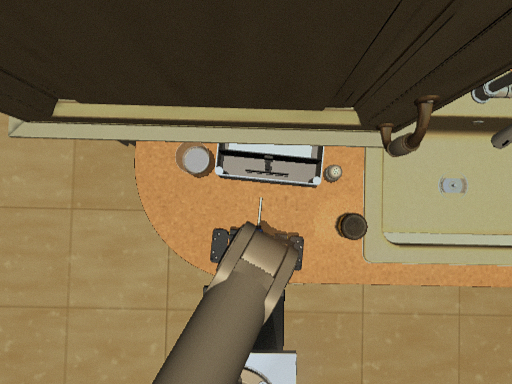

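Key is flat on the worktop (307,226), its tip well outside the front, the lid leans back, and the bystanders at (196,160), (334,173) and (352,226) are unchanged. I'll hand in.

```bash
python3 -m inch '[[-0.4,[0,0,0],[0,0,0]],[-0.4,[0,0,0],[0,0,0]]]'; python3 -c "
from bench import manip
print(manip.job_done())"
```

```text
t: 19.45
tcp_pos: [0.4367, -0.0516, 0.1543]
ee_rot: [3.139, -0.117, -0.002]
ft_force: [0.6, 0.3, -0.3]
grip_width: 0.0614
the job is handed in; nothing more can be done
None
```

The dispenser is open and the key is back on the worktop. I handed the job in at about 19.5 s of the 72 s allowed; no verdict was reported.

- **Catch:** The rod met no guard plate at the slot's middle on the first try, so the window was right there. It reached the tab about 31 mm in. I pressed it 4–5 mm at no more than about 7 N on the wrist sensor, until the lid sprang to about 0.45 rad with the rod still inside.
- **Lid:** I swung it over by lifting with the rod under its left part. After I withdrew the rod, the side camera put it at about 1.89 rad, leaning back and staying there.
- **Key:** It lies flat, its rod 8 to 17 mm above the worktop. The tip is about 35–40 mm in front of the dispenser. The gripper is open and clear, about 15 cm up.
- **Bystanders:** The glass, salt shaker and honey jar are at the same pixels in the top view as at the start.

One final check failed. The colour mask for the key's handle picked up other blue pixels, so its mean position was useless. I relied on the rod measurement, the release height and both pictures instead.

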